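# Put the corked vial away and slide the case's hatch shut

### The job

Stand the small corked vial upright in the open compartment of the wooden case. Then slide the wooden hatch along its track, over the roller catch, until it is fully home against the metal closing strip and stays shut; do it gently, without ramming the strip, and do not disturb the other things on the desk.

Things in the scene. Friction and masses are not known exactly. Their poses are not given: they have to be found in the camera images.
- case: Fixed wooden case, 300 mm long (its x), 174 mm wide (y), side lips 82 mm high. Origin: centre of its underside, on the desk. +x is the direction in which the hatch closes. The vial's compartment is the +x half: open from x = -8 to +138 mm, |y| < 72 mm, floor 18 mm and top edge 66 mm above the desk. Lips over the side grooves cover |y| > 73 mm.
- case_floor (a point): Point on the compartment floor, at x = +45 mm, y = 0, z = 18 mm in the case's frame; axes as the case's; the vial can stand here.
- hatch: Loose panel, 140 mm long (x), 156 wide, 8 thick, about 0.3 kg, in the case's grooves (1.3 mm side play). Origin: centre of its underside, 66 mm above the desk; axes as the case's. Starts drawn back, origin at case x = -78 to -66 mm; shut when its +x edge (70 mm from the origin) meets the strip, origin then at +37 to +59 mm. A 4 mm high rib on top, 8 mm behind that edge, must pass the roller.
- hatch_pull (a point): Centre of the upright wooden bar pull fixed on the hatch's middle: 14 mm thick (x), 60 mm long (y), 22 mm high; this point is 19 mm above the hatch's underside (the pull spans 74 to 96 mm above the desk). Push it on its -x face or pinch it across x.
- buffer (a joint): Sprung, damped rubber pin in the face of the metal closing strip, in m: 0 = sticks 4 mm out, 0.004 = pressed flush, the hatch then being fully against the strip. The strip (143 mm wide, top 89 mm above the desk) is screwed down in slots: its face lies anywhere between case x = +107 and +129 mm; this is not reported and must be found by feel. It is a hard stop.
- catch (a joint): Lift of the sprung roller, in m: 0 = down, 0.0025 with the hatch's rib right under it, 0.0005 when the hatch is shut and held. The roller hangs 14.5 mm before the strip's face under a bracket (30 mm wide, top 96 mm above the desk) that reaches 22 mm back from the face. Sliding takes 2 to 6 N, passing the roller 8 to 14 N; do not push over 25 N.
- vial_center (a point): Centre of the loose corked glass vial, 31 mm across and 43 mm high (glass body to 35 mm, cork 17 mm across above), half-way up, 21.5 mm above its foot; z points up along it. About 40 g. It stands on the desk.
- ink_bottle: Bystander: a small square bottle with a white cap, 46 x 45 x 88 mm, origin under its foot.
- eraser_white: Bystander: a worn white eraser, 20 x 31 x 11 mm, origin at its underside.
Mind the look-alikes: they are no part of the job. Of the things that look like the part that bears vial_center, take the one that is farthest to the robot's right at the start.

How it is judged:
By the outcome, as a careful person would: the job done as asked, in the order asked, and still so for the second after the job is handed in, with the robot touching nothing.
It also fails if it takes over 51 s, if anything falls off the work surface, if the arm or the gripper's body presses on something with over 40 N, if the wrist force passes 120 N, or if a joint passes its speed limit or range.

### The arm

A 6-joint arm with a two-finger parallel gripper is mounted at the origin on a cart in front of the work surface, level with it; the furniture and walls round the work are solid. World frame = base frame: x ahead of the robot, y to its left, z up, the work surface at z = 0. Lengths are in mm, angles in degrees, forces in N, time in s.
With the tool pointing down it reaches from about 275 to 975 mm from the base axis. Payload 8.4 kg.
Tool frame: the origin (TCP) lies on the centre line of the jaws, within the pads' length; the fingertips stand 19 mm ahead of it and the grasp point (between the pads) is the TCP; z points along the fingers, x is the direction in which the jaws open and shut, and the axes are right-handed (so a half turn about z gives the same grasp; the last joint's range is limited). The gripper opens to 92 mm and grips with 3 to 60 N. Pads are 20 mm wide; open, the fingers measure 128 mm over their backs; the gripper's body (75 mm by 189 mm) begins 69 mm behind the grasp point.
Start: joints at [-71.356, 20.225, 93.587, -0, 66.188, -0.138], TCP at [201.224, -591.724, 233.583] pointing down, gripper open.
Joint ranges: [-150.9, 150.9], [-52.94, 120.26], [3.33, 152.33], [-74.26, 254.26], [0, 154.13], [-172.89, 172.89]. Speed limits (degrees/s): [127.2, 127.2, 159.86, 180, 180, 180].

### API

Orientations are given as a 3x3 rotation matrix whose columns are the frame's x, y, z axes.
In Python, from station import robot gives the robot as it stands.
- The arm moves only by the tool drive_tool, never from a script. Its argument "plan" is a list of rows, each an object of numbers: "dx", "dy", "dz": the shift along the tool's x, y, z in units of 250 mm (1.0 is 250 mm); "wx", "wy", "wz": the turn, a rotation vector about the tool's x, y, z in units of pi/2 rad (1.0 is pi/2 rad); "grip": the finger opening in mm, from 0 to 91.9. A call has 1 to 20 rows; each row is the pose to reach, as a shift and turn from the pose commanded when the call began, along the tool's axes at that moment; what a row does not reach only later rows make up. A row lasts 1/12 s, in which the tool goes at most 41.7 mm and 7.16 degrees, less where a joint would pass 70% of its speed; a pose out of reach is approached as far as the arm can. A call with a number of a shift or a turn outside -1 to 1 is refused whole. A call with a gripper value outside its range is refused whole. The fingers move at their own pace and stop on an object; the grip force is fixed at half the most. Time passes only in rows, so rows that repeat a pose let the fingers close. It gives the time, the measured TCP pose, the force and the opening at its end, in the units of the state.
- robot.get_obs(): the state, without advancing time (a new reading comes with each control period).
- robot.grab_frame(name): name is "side" or "top" or "wrist"; returns a dict with "frame" (400x640x3 uint8, red, green, blue), "camera_matrix" (3x3 intrinsics, pixels), "rvec" (rotation vector, rad) and "tvec" (3), from world to camera coordinates, as OpenCV has them; the wrist camera has in their place "T_tool_cam" (4x4, takes a point from camera to tool coordinates, whose origin is the TCP and whose axes are the tool frame's). Camera axes: x right, y down, z forward; pixel columns grow to the right and rows downward; lengths in mm; the calibration is good to about 2 mm. A picture is of the moment at which its call begins: read the wrist's pose just before it. There is no depth.
- robot.sign_off(): hands the job in, once; it reports no verdict.
Trained networks look in a picture, given as the dict that the camera call returned (one of the last four; its "shot" number tells which), for a name from the list of things; names that differ only in an ending like _2 or _b are one class to them, and where a whole thing is asked for, a point or a joint stands for the part that bears it (a point fixed in the world has none). Each returns a list of dicts, best first, with "p" (0 to 1); they miss things now and then, are a little off and sometimes report something else, mostly with a low value. They report only what shows in the picture. A call takes as long as a camera call. They do not tell look-alikes from the thing itself.
- robot.look_for(picture, name): "position" ([x, y, z] in mm, in world coordinates, good to about 4 mm: the middle of the surface that is visible of it).
- robot.trace(picture, name): "region" (400x640 bool, what is visible of it).
The state is a dict: "time": time; "q": joint angles; "joint_velocities": joint speeds; "effort": joint torques, N m; "position": TCP position; "tcp_rot": TCP orientation; "ft_force": force on the tool from outside, world axes, zero at the start; "wrist_torque": the same for the moment, N m; "gripper_width": finger opening in mm.
Only numpy, scipy, OpenCV 4.12 (cv2) and the standard library are available. Lean on these libraries where they do the work, as an engineer would, in place of code of your own. Each camera call takes 0.05 s, during which the arm holds its last target. There are 200 camera calls.

## Working session

There is one attempt and no reset: what is moved stays moved. The work goes in short steps, Python scripts to look and compute and a tool call to move; the robot and the scene stay as the last step left them, time stands still between calls to the robot, and variables do not carry over. Pictures are saved under pics/ and viewed, about 8 in all and at most 12, crops included, and the job is handed in when it is done.

Besides the shell and the picture viewer there is one more tool, called after "Emit:" by a JSON object that holds its "method" and its "body", one argument or row to a line. drive_tool: Moves the arm, as the interface text tells. Its arguments: {"type":"object","properties":{"plan":{"type":"array"}},"required":["plan"]}

```bash
mkdir -p pics; cat > h.py <<'E'
import numpy as np, cv2
from station import robot
def save(f,n,crop=None,s=1):
    im=f["frame"][...,::-1]
    if crop: x0,y0,x1,y1=crop; im=im[y0:y1,x0:x1]
    cv2.imwrite("pics/"+n,cv2.resize(im,None,fx=s,fy=s,interpolation=cv2.INTER_CUBIC))
def P(f,obs=None):
    """world->cam R,t"""
    if "T_tool_cam" in f:
        T=np.eye(4);T[:3,:3]=obs["tcp_rot"];T[:3,3]=obs["position"]
        M=np.linalg.inv(T@np.array(f["T_tool_cam"]));return M[:3,:3],M[:3,3]
    return cv2.Rodrigues(np.array(f["rvec"],float))[0],np.array(f["tvec"],float).ravel()
def proj(f,p,obs=None):
    R,t=P(f,obs);c=np.atleast_2d(p)@R.T+t;u=c@np.array(f["camera_matrix"]).T;return u[:,:2]/u[:,2:]
def back(f,px,z,obs=None):
    R,t=P(f,obs);px=np.atleast_2d(px);d=np.c_[px,np.ones(len(px))]@np.linalg.inv(np.array(f["camera_matrix"])).T@R
    o=-R.T@t;return o+d*((z-o[2])/d[:,2:])
E
python3 - <<'E'
from h import *
o=robot.get_obs();print(o["time"],o["position"],np.round(o["tcp_rot"],3),o["ft_force"],o["gripper_width"])
for n in("top","side"):
    f=robot.grab_frame(n);save(f,n+"0.png")
    for k in("vial_center","case","hatch","hatch_pull","buffer","catch","ink_bottle","eraser_white"):
        print(n,k,[(np.round(r["position"]).tolist(),round(r["p"],2),np.round(proj(f,r["position"])[0]).tolist()) for r in robot.look_for(f,k)][:5])
E
```

```text
0.0 [ 201.06058568 -591.2796948   232.86308747] [[ 0.322 -0.947 -0.   ]
 [-0.947 -0.322  0.001]
 [-0.001  0.    -1.   ]] [ 0.21766671 -0.24337504 -0.277718  ] 92.08269596141434
top vial_center [([421.0, 230.0, 28.0], 0.67, [240.0, 241.0]), ([366.0, 316.0, 30.0], 0.52, [203.0, 264.0]), ([378.0, 67.0, 14.0], 0.48, [310.0, 258.0]), ([553.0, 364.0, 27.0], 0.47, [186.0, 186.0]), ([484.0, 314.0, 31.0], 0.42, [205.0, 214.0])]
top case [([601.0, -98.0, 19.0], 0.81, [377.0, 165.0])]
top hatch [([466.0, -51.0, 75.0], 0.66, [361.0, 218.0])]
top hatch_pull [([460.0, -50.0, 70.0], 0.64, [360.0, 220.0])]
top buffer []
top catch []
top ink_bottle [([620.0, -269.0, 64.0], 0.97, [452.0, 151.0])]
top eraser_white [([381.0, 66.0, 12.0], 0.48, [310.0, 257.0])]
side vial_center [([415.0, 245.0, 25.0], 0.79, [330.0, 286.0]), ([363.0, 332.0, 27.0], 0.77, [339.0, 324.0]), ([481.0, 332.0, 28.0], 0.54, [285.0, 305.0]), ([546.0, 380.0, 26.0], 0.5, [244.0, 313.0]), ([458.0, -45.0, 78.0], 0.36, [357.0, 188.0])]
side case [([574.0, -25.0, 50.0], 0.81, [312.0, 191.0])]
side hatch [([458.0, -51.0, 74.0], 0.77, [357.0, 188.0])]
side hatch_pull [([457.0, -47.0, 78.0], 0.66, [357.0, 188.0])]
side buffer [([458.0, -47.0, 78.0], 0.36, [357.0, 187.0])]
side catch []
side ink_bottle [([622.0, -265.0, 57.0], 0.53, [329.0, 143.0])]
side eraser_white []
```

View pics/top0.png

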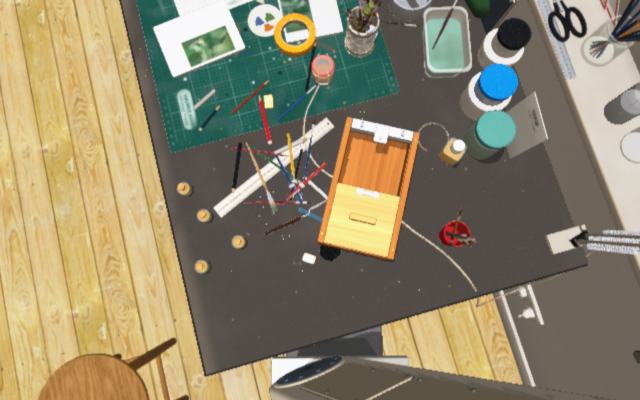

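View pics/side0.png

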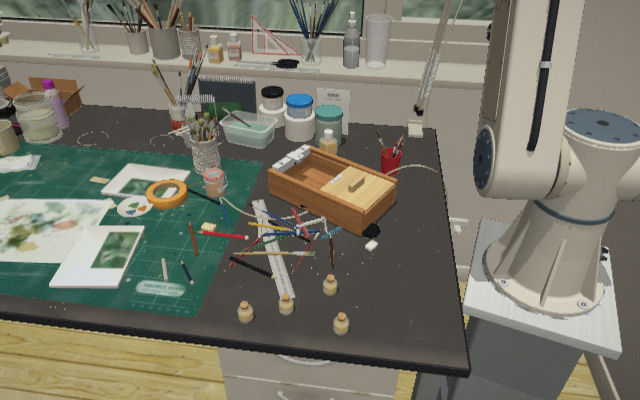

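The top view shows four corked vials at about (184,188), (204,215), (238,242) and (201,267). The one at (238,242), y≈230, is farthest to the robot's right (smallest y). I'll fit the case pose by silhouette and confirm the vial in an enlarged crop.

```bash
cat > fit.py <<'E'
from h import *
from scipy.optimize import minimize
def hull(f,pts,obs=None):
    m=np.zeros((1600,2560),np.uint8);q=cv2.convexHull((proj(f,pts,obs)*4+2).astype(np.float32))
    cv2.fillConvexPoly(m,np.round(q).astype(np.int32),255);return cv2.resize(m,(640,400),interpolation=cv2.INTER_AREA)/255.
def box(x,y,a,L,W,z0,z1,cx=0):
    c,s=np.cos(a),np.sin(a);B=np.array([[i,j,k] for i in(cx-L/2,cx+L/2) for j in(-W/2,W/2) for k in(z0,z1)])
    return B@np.array([[c,s,0],[-s,c,0],[0,0,1]])+[x,y,0]
def cyl(x,y,z=0):
    t=np.linspace(0,6.283,25);r=lambda R,h:np.c_[x+R*np.cos(t),y+R*np.sin(t),0*t+z+h]
    return np.r_[r(15.5,0),r(15.5,33),r(8.5,43)]
def fit(fm,shape,p0,step,obs=None):
    cost=lambda p:sum(1-(np.minimum(h,m).sum()/np.maximum(h,m).sum()) for f,m in fm for h in[hull(f,shape(p),obs)])
    r=minimize(cost,p0,method="Nelder-Mead",options=dict(initial_simplex=np.vstack([p0]+[np.array(p0)+np.eye(len(p0))[i]*step[i] for i in range(len(p0))]),xatol=.02,fatol=1e-4));return r.x,r.fun/len(fm)
E
python3 - <<'E'
from fit import *
T=robot.grab_frame("top");S=robot.grab_frame("side")
fm=[]
for f in(T,S):
    m=np.zeros((400,640))
    for k in("case","hatch"):
        r=robot.trace(f,k)
        if r: m=np.maximum(m,np.array(r[0]["region"],float));print(k,r[0]["p"],r[0]["region"].sum())
    fm.append((f,cv2.morphologyEx(m,cv2.MORPH_CLOSE,np.ones((5,5)))))
sh=lambda p:box(p[0],p[1],p[2]/57.3,300,174,0,82)
for g in(fm,fm[:1],fm[1:]): print("case",fit(g,sh,[560,-75,-15],[20,20,8]))
vm=[]
for f,px in((T,(238,242)),(S,(330,286))):
    for r in robot.trace(f,"vial_center"):
        ys,xs=np.nonzero(r["region"]);
        if np.hypot(xs.mean()-px[0],ys.mean()-px[1])<15: vm.append((f,r["region"].astype(float)));print("v",r["p"],len(xs));break
for g in(vm,vm[:1],vm[1:]):
    if g: print("vial",fit(g,lambda p:cyl(*p),[420,235],[8,8]))
a=cv2.resize(T["frame"][220:290,170:350],None,fx=4.4,fy=4.4,interpolation=2);b=cv2.resize(T["frame"][105:165,330:430],None,fx=4.4,fy=4.4,interpolation=2)
b=cv2.copyMakeBorder(b,0,0,0,a.shape[1]-b.shape[1],cv2.BORDER_CONSTANT);cv2.imwrite("pics/c1.png",np.vstack([a,b])[...,::-1])
E
```

```text
case 0.97 5855
hatch 0.97 4006
case 0.8 5402
hatch 0.74 1849
case (array([540.39795612, -71.41921663, -14.07380716]), np.float64(0.03755571247385092))
case (array([539.46010648, -71.15017023, -14.179707  ]), np.float64(0.022836942386296966))
case (array([541.35582486, -77.98377495, -14.31024986]), np.float64(0.03772249410288464))
v 0.61 169
v 0.49 271
vial (array([421.14068604, 236.09988403]), np.float64(0.13215785265135271))
vial (array([421.95436811, 235.32085323]), np.float64(0.10377933556842422))
vial (array([419.11243057, 238.10280418]), np.float64(0.09335827876520109))
```

View pics/c1.png

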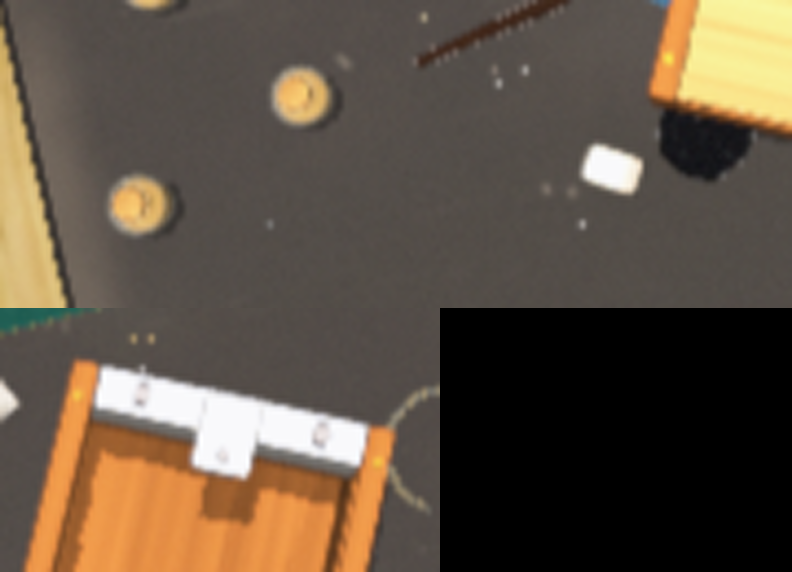

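Vial (238,242) confirmed upright and corked; it's the target. Case at about (540,-72), yaw −14°. Moving across.

Emit:
{"method": "drive_tool", "body": {
  "plan": [
    {"dx": -0.95, "dy": -0.63, "wz": 0.366},
    {"dx": -0.95, "dy": -0.63, "wz": 0.366},
    {"dx": -0.95, "dy": -0.63, "wz": 0.366},
    {"dx": -0.95, "dy": -0.63, "wz": 0.366},
    {"dx": -0.95, "dy": -0.63, "wz": 0.366},
    {"dx": -0.95, "dy": -0.63, "wz": 0.366},
    {"dx": -0.95, "dy": -0.63, "wz": 0.366}
  ]
}}

```text
validation failed for argument at $.pl...
```

Emit:
{"method": "drive_tool", "body": {
  "plan": [
    {"dx": -1.0},
    {"dx": -1.0},
    {"dx": -1.0},
    {"dx": -1.0},
    {"dx": -1.0},
    {"dx": -1.0}
  ]
}}

```text
validation failed for argument at $.pl...
```

Emit:
{"method": "drive_tool", "body": {
  "plan": [
    {"dx": -0.9},
    {"dx": -0.9},
    {"dx": -0.9},
    {"dx": -0.9},
    {"dx": -0.9, "grip": 60},
    {"dx": -0.9, "grip": 60, "dz": 0.2},
    {"dx": -0.9, "grip": 60, "dz": 0.2}
  ]
}}

```text
validation failed for argument at $.pl...
```

```bash
cat > look.py <<'E'
from fit import *
o=robot.get_obs();W=robot.grab_frame("wrist");R=o["tcp_rot"];p=o["position"]
print(o["time"],p,np.round(R,3).tolist(),o["q"],o["ft_force"])
save(W,"w%.2f.png"%o["time"]);print("w%.2f.png"%o["time"])
E
python3 - <<'E'
from look import *
for r in robot.trace(W,"vial_center")[:4]:
    ys,xs=np.nonzero(r["region"]);c=[xs.mean(),ys.mean()];b=back(W,c,22,o)[0]
    x,fun=fit([(W,r["region"].astype(float))],lambda p:cyl(*p),b[:2],[8,8],o)
    d=R.T@(np.r_[x,25]-p);print(round(r["p"],2),np.round(c),len(xs),np.round(x,1),round(fun,3),"units",np.round(d/250,3))
E
```

```text
1.3 [ 201.23266728 -591.73334586  233.58436546] [[0.322, -0.947, -0.0], [-0.947, -0.322, -0.0], [0.0, 0.0, -1.0]] [-7.13549879e+01  2.02260885e+01  9.35857502e+01 -1.45510036e-03
  6.61879860e+01 -1.36535531e-01] [ 0.16330764 -0.39010625  1.04253357]
w1.30.png
```

Emit:
{"method": "drive_tool", "body": {
  "plan": [
    {"dx": -0.95, "dy": -0.63, "dz": 0, "wx": 0, "wy": 0, "wz": 0.366, "grip": 90},
    {"dx": -0.95, "dy": -0.63, "dz": 0, "wx": 0, "wy": 0, "wz": 0.366, "grip": 90},
    {"dx": -0.95, "dy": -0.63, "dz": 0, "wx": 0, "wy": 0, "wz": 0.366, "grip": 90},
    {"dx": -0.95, "dy": -0.63, "dz": 0, "wx": 0, "wy": 0, "wz": 0.366, "grip": 90},
    {"dx": -0.95, "dy": -0.63, "dz": 0, "wx": 0, "wy": 0, "wz": 0.366, "grip": 90},
    {"dx": -0.95, "dy": -0.63, "dz": 0, "wx": 0, "wy": 0, "wz": 0.366, "grip": 90},
    {"dx": -0.95, "dy": -0.63, "dz": 0, "wx": 0, "wy": 0, "wz": 0.366, "grip": 90}
  ]
}}

```text
time: 1.98
position: [273.8, -313.7, 233.6]
tcp_rot: [[-0.245, -0.969, 0.0], [-0.969, 0.245, 0.0], [-0.0, -0.0, -1.0]]
ft_force: [1.3, -0.9, 0.3]
gripper_width: 89.6
```

Emit:
{"method": "drive_tool", "body": {
  "plan": [
    {"dx": -1.0, "dy": 0, "dz": 0, "wx": 0, "wy": 0, "wz": 0, "grip": 90},
    {"dx": -1.0, "dy": 0, "dz": 0, "wx": 0, "wy": 0, "wz": 0, "grip": 90},
    {"dx": -1.0, "dy": 0, "dz": 0, "wx": 0, "wy": 0, "wz": 0, "grip": 90},
    {"dx": -1.0, "dy": 0, "dz": 0, "wx": 0, "wy": 0, "wz": 0, "grip": 90},
    {"dx": -1.0, "dy": 0, "dz": 0, "wx": 0, "wy": 0, "wz": 0, "grip": 90},
    {"dx": -1.0, "dy": 0, "dz": 0, "wx": 0, "wy": 0, "wz": 0, "grip": 90}
  ]
}}

```text
time: 2.48
position: [335.0, -71.9, 234.0]
tcp_rot: [[-0.245, -0.969, 0.001], [-0.969, 0.245, -0.0], [-0.0, -0.002, -1.0]]
ft_force: [0.9, -0.4, 0.5]
gripper_width: 89.9
```

Emit:
{"method": "drive_tool", "body": {
  "plan": [
    {"dx": -0.9, "dy": 0, "dz": 0, "wx": 0, "wy": 0, "wz": 0, "grip": 60},
    {"dx": -0.9, "dy": 0, "dz": 0, "wx": 0, "wy": 0, "wz": 0, "grip": 60},
    {"dx": -0.9, "dy": 0, "dz": 0, "wx": 0, "wy": 0, "wz": 0, "grip": 60},
    {"dx": -0.9, "dy": 0, "dz": 0.2, "wx": 0, "wy": 0, "wz": 0, "grip": 60},
    {"dx": -0.9, "dy": 0, "dz": 0.2, "wx": 0, "wy": 0, "wz": 0, "grip": 60},
    {"dx": -0.9, "dy": 0, "dz": 0.2, "wx": 0, "wy": 0, "wz": 0, "grip": 60},
    {"dx": -0.9, "dy": 0, "dz": 0.2, "wx": 0, "wy": 0, "wz": 0, "grip": 60}
  ]
}}

```text
time: 3.07
position: [390.1, 147.9, 181.8]
tcp_rot: [[-0.242, -0.97, -0.002], [-0.97, 0.242, 0.0], [-0.0, 0.002, -1.0]]
ft_force: [-0.6, 0.2, 0.3]
gripper_width: 60.0
```

```bash
cat > vl.py <<'E'
from look import *
for r in robot.trace(W,"vial_center")[:4]:
    ys,xs=np.nonzero(r["region"]);c=[xs.mean(),ys.mean()];b=back(W,c,22,o)[0]
    x,fun=fit([(W,r["region"].astype(float))],lambda p:cyl(*p),b[:2],[8,8],o)
    d=R.T@(np.r_[x,25]-p);print(round(r["p"],2),np.round(c),len(xs),np.round(x,1),round(fun,3),"units",np.round(d/250,3))
E
python3 vl.py
```

```text
3.0667 [390.14306957 147.92068201 181.75808229] [[-0.242, -0.97, -0.002], [-0.97, 0.242, 0.0], [-0.0, 0.002, -1.0]] [2.05131602e+01 5.24098087e+00 1.20711944e+02 6.77987740e-02
 5.41216017e+01 1.24453332e+02] [-0.64141414  0.16695409  0.31927117]
w3.07.png
0.96 [183. 238.] 551 [367.8 316.1] 0.429 units [-0.631  0.248  0.627]
0.85 [143. 141.] 1015 [484.3 319.9] 0.155 units [-0.758 -0.2    0.627]
0.76 [73. 90.] 1375 [550.3 370.1] 0.143 units [-1.017 -0.408  0.626]
0.65 [236. 179.] 736 [421.2 233.9] 0.165 units [-0.364 -0.039  0.627]
```

Emit:
{"method": "drive_tool", "body": {
  "plan": [
    {"dx": -0.368, "dy": -0.037, "dz": 0.1, "wx": 0, "wy": 0, "wz": 0, "grip": 70},
    {"dx": -0.368, "dy": -0.037, "dz": 0.1, "wx": 0, "wy": 0, "wz": 0, "grip": 70},
    {"dx": -0.368, "dy": -0.037, "dz": 0.2, "wx": 0, "wy": 0, "wz": 0, "grip": 70},
    {"dx": -0.368, "dy": -0.037, "dz": 0.35, "wx": 0, "wy": 0, "wz": 0, "grip": 70},
    {"dx": -0.368, "dy": -0.037, "dz": 0.5, "wx": 0, "wy": 0, "wz": 0, "grip": 70},
    {"dx": -0.368, "dy": -0.037, "dz": 0.58, "wx": 0, "wy": 0, "wz": 0, "grip": 70},
    {"dx": -0.368, "dy": -0.037, "dz": 0.63, "wx": 0, "wy": 0, "wz": 0, "grip": 70},
    {"dx": -0.368, "dy": -0.037, "dz": 0.63, "wx": 0, "wy": 0, "wz": 0, "grip": 70},
    {"dx": -0.368, "dy": -0.037, "dz": 0.63, "wx": 0, "wy": 0, "wz": 0, "grip": 70}
  ]
}}

```text
time: 3.92
position: [421.8, 230.3, 26.5]
tcp_rot: [[-0.246, -0.969, -0.001], [-0.969, 0.246, -0.0], [0.001, 0.0, -1.0]]
ft_force: [-0.0, -0.4, -0.1]
gripper_width: 70.1
```

Emit:
{"method": "drive_tool", "body": {
  "plan": [
    {"dx": 0, "dy": 0, "dz": 0, "wx": 0, "wy": 0, "wz": 0, "grip": 22},
    {"dx": 0, "dy": 0, "dz": 0, "wx": 0, "wy": 0, "wz": 0, "grip": 22},
    {"dx": 0, "dy": 0, "dz": 0, "wx": 0, "wy": 0, "wz": 0, "grip": 22},
    {"dx": 0, "dy": 0, "dz": 0, "wx": 0, "wy": 0, "wz": 0, "grip": 22},
    {"dx": 0, "dy": 0, "dz": 0, "wx": 0, "wy": 0, "wz": 0, "grip": 22},
    {"dx": 0, "dy": 0, "dz": 0, "wx": 0, "wy": 0, "wz": 0, "grip": 22},
    {"dx": 0, "dy": 0, "dz": 0, "wx": 0, "wy": 0, "wz": 0, "grip": 22},
    {"dx": 0, "dy": 0, "dz": 0, "wx": 0, "wy": 0, "wz": 0, "grip": 22},
    {"dx": 0, "dy": 0, "dz": 0, "wx": 0, "wy": 0, "wz": 0, "grip": 22}
  ]
}}

```text
time: 4.67
position: [421.8, 231.6, 26.4]
tcp_rot: [[-0.245, -0.97, 0.001], [-0.97, 0.245, 0.0], [-0.0, -0.0, -1.0]]
ft_force: [-0.5, 0.5, 6.4]
gripper_width: 29.7
```

Grip holds at 29.7 mm. Lift and carry to above the compartment.

Emit:
{"method": "drive_tool", "body": {
  "plan": [
    {"dx": 0, "dy": 0, "dz": -0.1, "wx": 0, "wy": 0, "wz": 0, "grip": 22},
    {"dx": 0, "dy": 0, "dz": -0.25, "wx": 0, "wy": 0, "wz": 0, "grip": 22},
    {"dx": 0, "dy": 0, "dz": -0.4, "wx": 0, "wy": 0, "wz": 0, "grip": 22},
    {"dx": 0.1, "dy": -0.1, "dz": -0.5, "wx": 0, "wy": 0, "wz": 0, "grip": 22},
    {"dx": 0.2, "dy": -0.2, "dz": -0.55, "wx": 0, "wy": 0, "wz": 0, "grip": 22},
    {"dx": 0.3, "dy": -0.3, "dz": -0.55, "wx": 0, "wy": 0, "wz": 0, "grip": 22},
    {"dx": 0.4, "dy": -0.4, "dz": -0.55, "wx": 0, "wy": 0, "wz": 0, "grip": 22},
    {"dx": 0.5, "dy": -0.5, "dz": -0.55, "wx": 0, "wy": 0, "wz": 0, "grip": 22},
    {"dx": 0.6, "dy": -0.6, "dz": -0.55, "wx": 0, "wy": 0, "wz": 0, "grip": 22},
    {"dx": 0.7, "dy": -0.7, "dz": -0.55, "wx": 0, "wy": 0, "wz": 0, "grip": 22},
    {"dx": 0.8, "dy": -0.8, "dz": -0.55, "wx": 0, "wy": 0, "wz": 0, "grip": 22},
    {"dx": 0.9, "dy": -0.87, "dz": -0.55, "wx": 0, "wy": 0, "wz": 0, "grip": 22},
    {"dx": 0.98, "dy": -0.92, "dz": -0.55, "wx": 0, "wy": 0, "wz": 0, "grip": 22},
    {"dx": 1.0, "dy": -0.94, "dz": -0.55, "wx": 0, "wy": 0, "wz": 0, "grip": 22},
    {"dx": 1.0, "dy": -0.94, "dz": -0.55, "wx": 0, "wy": 0, "wz": 0, "grip": 22},
    {"dx": 1.0, "dy": -0.94, "dz": -0.55, "wx": 0, "wy": 0, "wz": 0, "grip": 22}
  ]
}}

```text
time: 6.0
position: [587.7, -68.0, 163.2]
tcp_rot: [[-0.245, -0.969, -0.001], [-0.969, 0.245, 0.001], [-0.0, 0.001, -1.0]]
ft_force: [-0.1, -0.0, -0.1]
gripper_width: 29.6
```

```bash
python3 - <<'E'
from look import *
# overlay case model
def cw(x,y,z,c=(540.,-72.,-14.1)):
    a=c[2]/57.2958;return [c[0]+x*np.cos(a)-y*np.sin(a),c[1]+x*np.sin(a)+y*np.cos(a),z]
im=W["frame"].copy()
for pts in([cw(-150,-87,82),cw(150,-87,82),cw(150,87,82),cw(-150,87,82)],[cw(-8,-72,66),cw(138,-72,66),cw(138,72,66),cw(-8,72,66)]):
    cv2.polylines(im,[np.round(proj(W,pts,o)).astype(np.int32)],True,(0,0,255),1)
cv2.imwrite("pics/w2.png",im[...,::-1])
E
```

```text
6.0 [587.67829964 -68.04602283 163.1658272 ] [[-0.245, -0.969, -0.001], [-0.969, 0.245, 0.001], [-0.0, 0.001, -1.0]] [-6.76387738e+00  2.16391622e+01  1.01394096e+02  2.87106711e-02
  5.70338798e+01  9.74255730e+01] [-0.07430223 -0.00906384 -0.11898539]
w6.00.png
```

View pics/w2.png

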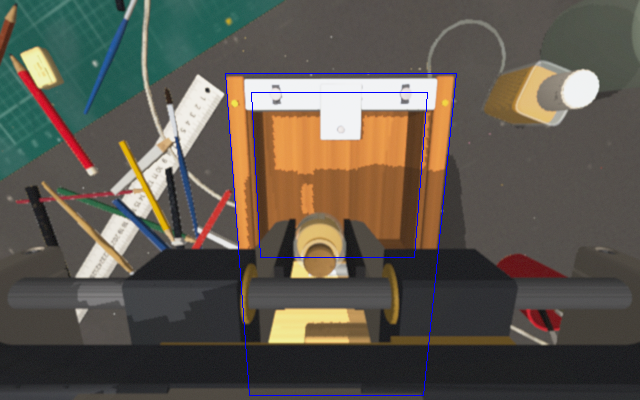

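The overlay fits the case well; the vial hangs upright in the jaws at (318,240), bracket tip at (340,139). Lowering into the compartment.

Emit:
{"method": "drive_tool", "body": {
  "plan": [
    {"dx": 0.062, "dy": 0, "dz": 0.05, "wx": 0, "wy": 0, "wz": 0, "grip": 22},
    {"dx": 0.062, "dy": 0, "dz": 0.12, "wx": 0, "wy": 0, "wz": 0, "grip": 22},
    {"dx": 0.062, "dy": 0, "dz": 0.2, "wx": 0, "wy": 0, "wz": 0, "grip": 22},
    {"dx": 0.062, "dy": 0, "dz": 0.28, "wx": 0, "wy": 0, "wz": 0, "grip": 22},
    {"dx": 0.062, "dy": 0, "dz": 0.36, "wx": 0, "wy": 0, "wz": 0, "grip": 22},
    {"dx": 0.062, "dy": 0, "dz": 0.42, "wx": 0, "wy": 0, "wz": 0, "grip": 22},
    {"dx": 0.062, "dy": 0, "dz": 0.45, "wx": 0, "wy": 0, "wz": 0, "grip": 22},
    {"dx": 0.062, "dy": 0, "dz": 0.46, "wx": 0, "wy": 0, "wz": 0, "grip": 22},
    {"dx": 0.062, "dy": 0, "dz": 0.465, "wx": 0, "wy": 0, "wz": 0, "grip": 22},
    {"dx": 0.062, "dy": 0, "dz": 0.467, "wx": 0, "wy": 0, "wz": 0, "grip": 22},
    {"dx": 0.062, "dy": 0, "dz": 0.469, "wx": 0, "wy": 0, "wz": 0, "grip": 22}
  ]
}}

```text
time: 6.97
position: [585.1, -83.4, 47.3]
tcp_rot: [[-0.244, -0.97, 0.001], [-0.97, 0.244, -0.0], [-0.0, -0.002, -1.0]]
ft_force: [1.1, -1.0, -0.7]
gripper_width: 29.8
```

Emit:
{"method": "drive_tool", "body": {
  "plan": [
    {"dx": 0, "dy": 0, "dz": 0.002, "wx": 0, "wy": 0, "wz": 0, "grip": 22},
    {"dx": 0, "dy": 0, "dz": 0.004, "wx": 0, "wy": 0, "wz": 0, "grip": 22},
    {"dx": 0, "dy": 0, "dz": 0.004, "wx": 0, "wy": 0, "wz": 0, "grip": 22}
  ]
}}

```text
time: 7.22
position: [584.7, -83.7, 45.7]
tcp_rot: [[-0.245, -0.97, 0.001], [-0.97, 0.245, -0.0], [-0.0, -0.001, -1.0]]
ft_force: [-0.0, -0.8, -1.1]
gripper_width: 29.5
```

Emit:
{"method": "drive_tool", "body": {
  "plan": [
    {"dx": 0, "dy": 0, "dz": 0.003, "wx": 0, "wy": 0, "wz": 0, "grip": 22},
    {"dx": 0, "dy": 0, "dz": 0.005, "wx": 0, "wy": 0, "wz": 0, "grip": 22},
    {"dx": 0, "dy": 0, "dz": 0.005, "wx": 0, "wy": 0, "wz": 0, "grip": 22}
  ]
}}

```text
time: 7.47
position: [584.6, -83.6, 44.4]
tcp_rot: [[-0.245, -0.97, 0.0], [-0.97, 0.245, -0.0], [-0.0, -0.0, -1.0]]
ft_force: [-0.7, 0.0, 3.9]
gripper_width: 29.6
```

Floor contact felt (about 4 N). Release and rise.

Emit:
{"method": "drive_tool", "body": {
  "plan": [
    {"dx": 0, "dy": 0, "dz": 0, "wx": 0, "wy": 0, "wz": 0, "grip": 34},
    {"dx": 0, "dy": 0, "dz": 0, "wx": 0, "wy": 0, "wz": 0, "grip": 40},
    {"dx": 0, "dy": 0, "dz": 0, "wx": 0, "wy": 0, "wz": 0, "grip": 56},
    {"dx": 0, "dy": 0, "dz": 0, "wx": 0, "wy": 0, "wz": 0, "grip": 56},
    {"dx": 0, "dy": 0, "dz": -0.04, "wx": 0, "wy": 0, "wz": 0, "grip": 56},
    {"dx": 0, "dy": 0, "dz": -0.12, "wx": 0, "wy": 0, "wz": 0, "grip": 56},
    {"dx": 0, "dy": 0, "dz": -0.25, "wx": 0, "wy": 0, "wz": 0, "grip": 56},
    {"dx": 0, "dy": 0, "dz": -0.4, "wx": 0, "wy": 0, "wz": 0, "grip": 56},
    {"dx": 0, "dy": 0, "dz": -0.5, "wx": 0, "wy": 0, "wz": 0, "grip": 56},
    {"dx": 0, "dy": 0.15, "dz": -0.55, "wx": 0, "wy": 0, "wz": 0, "grip": 56},
    {"dx": 0, "dy": 0.3, "dz": -0.55, "wx": 0, "wy": 0, "wz": 0, "grip": 56},
    {"dx": 0, "dy": 0.46, "dz": -0.55, "wx": 0, "wy": 0, "wz": 0, "grip": 20},
    {"dx": 0, "dy": 0.46, "dz": -0.55, "wx": 0, "wy": 0, "wz": 0, "grip": 20},
    {"dx": 0, "dy": 0.46, "dz": -0.55, "wx": 0, "wy": 0, "wz": 0, "grip": 20}
  ]
}}

```text
time: 8.63
position: [471.3, -55.0, 182.3]
tcp_rot: [[-0.244, -0.97, 0.0], [-0.97, 0.244, 0.0], [-0.0, -0.0, -1.0]]
ft_force: [0.8, 0.0, 0.1]
gripper_width: 38.0
```

```bash
python3 - <<'E'
from look import *
f=robot.grab_frame("top");save(f,"t2.png",(310,100,430,270),3.5)
for n,F,ob in(("wrist",W,o),("top",f,None)):
  for k in("hatch","hatch_pull","vial_center"):
    for r in robot.look_for(F,k)[:2]:
        q=np.array(r["position"])-[540,-72,0];c,s=np.cos(-14.1/57.3),np.sin(-14.1/57.3)
        print(n,k,round(r["p"],2),"case",np.round([q[0]*c+q[1]*s,-q[0]*s+q[1]*c,q[2]]))
E
```

```text
8.6333 [471.28121624 -55.02938653 182.34987246] [[-0.244, -0.97, 0.0], [-0.97, 0.244, 0.0], [-0.0, -0.0, -1.0]] [-6.84232407e+00  1.03342255e+01  1.14465083e+02  2.00494082e-03
  5.51909292e+01  9.72923354e+01] [0.79156267 0.02850129 0.06382831]
w8.63.png
wrist hatch 0.9 case [-63.   3.  74.]
wrist hatch_pull 0.91 case [-63.  -1.  74.]
wrist hatch_pull 0.66 case [ 110. -182.   13.]
wrist vial_center 0.97 case [-139.  357.   16.]
wrist vial_center 0.95 case [39.  2. 51.]
top hatch 0.62 case [-104.  -17.   73.]
top hatch_pull 0.89 case [-104.  -17.   72.]
top hatch_pull 0.63 case [113.  30.  84.]
top vial_center 0.53 case [-149.  361.   31.]
top vial_center 0.49 case [-96. 426.  26.]
```

```bash
python3 -c "
import cv2,glob
a=cv2.imread(sorted(glob.glob('pics/w*.png'),key=lambda s:__import__('os').path.getmtime(s))[-1]);b=cv2.imread('pics/t2.png')
b=cv2.resize(b,(282,400));a=cv2.resize(a,(517,323));a=cv2.copyMakeBorder(a,0,77,0,0,0);cv2.imwrite('pics/m1.png',cv2.hconcat([a,b]))"
```

```text
(no output)
```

View pics/m1.png

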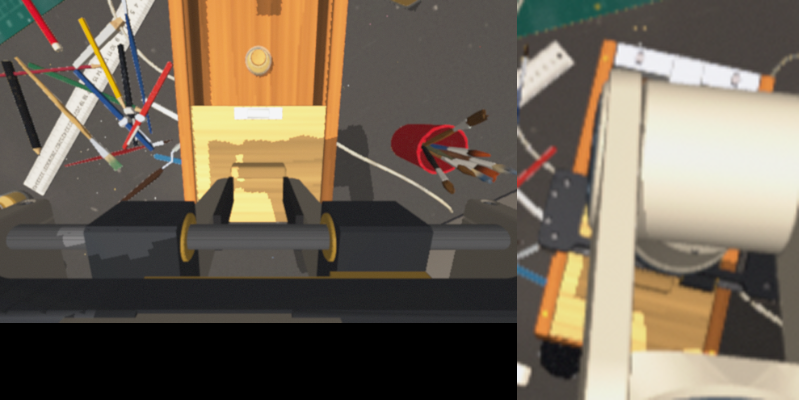

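Vial stands upright on the floor (shrunk pixel 259,58); the hatch pull sits just ahead of the fingers. Now behind the pull and down.

Emit:
{"method": "drive_tool", "body": {
  "plan": [
    {"dx": 0, "dy": 0.1, "dz": 0, "wx": 0, "wy": 0, "wz": 0, "grip": 16},
    {"dx": 0, "dy": 0.165, "dz": 0, "wx": 0, "wy": 0, "wz": 0, "grip": 16},
    {"dx": 0, "dy": 0.165, "dz": 0, "wx": 0, "wy": 0, "wz": 0, "grip": 16},
    {"dx": 0, "dy": 0.165, "dz": 0.1, "wx": 0, "wy": 0, "wz": 0, "grip": 16},
    {"dx": 0, "dy": 0.165, "dz": 0.2, "wx": 0, "wy": 0, "wz": 0, "grip": 16},
    {"dx": 0, "dy": 0.165, "dz": 0.29, "wx": 0, "wy": 0, "wz": 0, "grip": 16},
    {"dx": 0, "dy": 0.165, "dz": 0.33, "wx": 0, "wy": 0, "wz": 0, "grip": 16},
    {"dx": 0, "dy": 0.165, "dz": 0.337, "wx": 0, "wy": 0, "wz": 0, "grip": 16},
    {"dx": 0, "dy": 0.165, "dz": 0.337, "wx": 0, "wy": 0, "wz": 0, "grip": 16}
  ]
}}

```text
time: 9.78
position: [433.3, -45.5, 96.8]
tcp_rot: [[-0.245, -0.97, -0.001], [-0.97, 0.245, 0.0], [0.0, 0.001, -1.0]]
ft_force: [0.0, -0.4, 0.2]
gripper_width: 15.9
```

Emit:
{"method": "drive_tool", "body": {
  "plan": [
    {"dx": 0, "dy": -0.01, "dz": 0, "wx": 0, "wy": 0, "wz": 0, "grip": 16},
    {"dx": 0, "dy": -0.02, "dz": 0, "wx": 0, "wy": 0, "wz": 0, "grip": 16},
    {"dx": 0, "dy": -0.03, "dz": 0, "wx": 0, "wy": 0, "wz": 0, "grip": 16},
    {"dx": 0, "dy": -0.04, "dz": 0, "wx": 0, "wy": 0, "wz": 0, "grip": 16},
    {"dx": 0, "dy": -0.05, "dz": 0, "wx": 0, "wy": 0, "wz": 0, "grip": 16},
    {"dx": 0, "dy": -0.06, "dz": 0, "wx": 0, "wy": 0, "wz": 0, "grip": 16},
    {"dx": 0, "dy": -0.07, "dz": 0, "wx": 0, "wy": 0, "wz": 0, "grip": 16},
    {"dx": 0, "dy": -0.08, "dz": 0, "wx": 0, "wy": 0, "wz": 0, "grip": 16},
    {"dx": 0, "dy": -0.09, "dz": 0, "wx": 0, "wy": 0, "wz": 0, "grip": 16},
    {"dx": 0, "dy": -0.1, "dz": 0, "wx": 0, "wy": 0, "wz": 0, "grip": 16},
    {"dx": 0, "dy": -0.11, "dz": 0, "wx": 0, "wy": 0, "wz": 0, "grip": 16},
    {"dx": 0, "dy": -0.12, "dz": 0, "wx": 0, "wy": 0, "wz": 0, "grip": 16}
  ]
}}

```text
time: 10.78
position: [462.7, -52.8, 97.3]
tcp_rot: [[-0.245, -0.97, 0.001], [-0.97, 0.245, -0.0], [-0.0, -0.001, -1.0]]
ft_force: [-1.4, 0.8, -1.1]
gripper_width: 15.8
```

Emit:
{"method": "drive_tool", "body": {
  "plan": [
    {"dx": 0, "dy": -0.01, "dz": 0, "wx": 0, "wy": 0, "wz": 0, "grip": 16},
    {"dx": 0, "dy": -0.02, "dz": 0, "wx": 0, "wy": 0, "wz": 0, "grip": 16},
    {"dx": 0, "dy": -0.03, "dz": 0, "wx": 0, "wy": 0, "wz": 0, "grip": 16},
    {"dx": 0, "dy": -0.04, "dz": 0, "wx": 0, "wy": 0, "wz": 0, "grip": 16},
    {"dx": 0, "dy": -0.05, "dz": 0, "wx": 0, "wy": 0, "wz": 0, "grip": 16},
    {"dx": 0, "dy": -0.06, "dz": 0, "wx": 0, "wy": 0, "wz": 0, "grip": 16},
    {"dx": 0, "dy": -0.07, "dz": 0, "wx": 0, "wy": 0, "wz": 0, "grip": 16},
    {"dx": 0, "dy": -0.08, "dz": 0, "wx": 0, "wy": 0, "wz": 0, "grip": 16},
    {"dx": 0, "dy": -0.09, "dz": 0, "wx": 0, "wy": 0, "wz": 0, "grip": 16},
    {"dx": 0, "dy": -0.1, "dz": 0, "wx": 0, "wy": 0, "wz": 0, "grip": 16},
    {"dx": 0, "dy": -0.11, "dz": 0, "wx": 0, "wy": 0, "wz": 0, "grip": 16},
    {"dx": 0, "dy": -0.12, "dz": 0, "wx": 0, "wy": 0, "wz": 0, "grip": 16}
  ]
}}

```text
time: 11.78
position: [491.4, -60.1, 97.3]
tcp_rot: [[-0.245, -0.97, -0.0], [-0.97, 0.245, -0.0], [0.0, 0.0, -1.0]]
ft_force: [-2.4, 0.1, -0.7]
gripper_width: 16.4
```

```bash
python3 - <<'E'
from look import *
S=robot.grab_frame("side");a=cv2.resize(W["frame"],(480,300));b=cv2.resize(S["frame"][120:245,240:420],(432,300))
cv2.imwrite("pics/m2.png",cv2.hconcat([a,b])[:,:800,::-1])
E
```

```text
11.7833 [491.35304639 -60.08324221  97.33338853] [[-0.245, -0.97, -0.0], [-0.97, 0.245, -0.0], [0.0, 0.0, -1.0]] [-7.14481752e+00  1.93799106e+01  1.15860750e+02 -8.01663359e-04
  4.47618193e+01  9.70154935e+01] [-2.38942939  0.05159724 -0.69530343]
w11.78.png
```

View pics/m2.png

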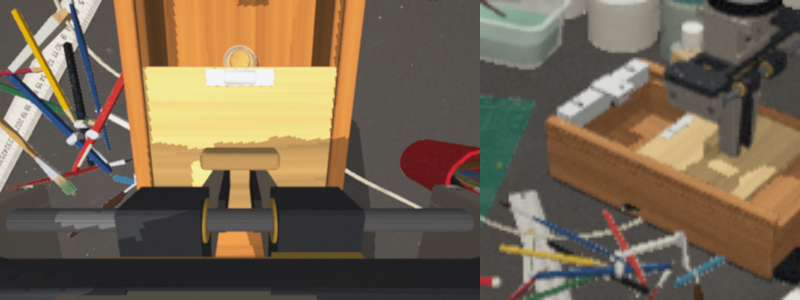

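Fingers bear on the pull's middle; the hatch edge is level with the vial's cork, which it clears. Continue sliding.

Emit:
{"method": "drive_tool", "body": {
  "plan": [
    {"dx": 0, "dy": -0.01, "dz": 0, "wx": 0, "wy": 0, "wz": 0, "grip": 16},
    {"dx": 0, "dy": -0.02, "dz": 0, "wx": 0, "wy": 0, "wz": 0, "grip": 16},
    {"dx": 0, "dy": -0.03, "dz": 0, "wx": 0, "wy": 0, "wz": 0, "grip": 16},
    {"dx": 0, "dy": -0.04, "dz": 0, "wx": 0, "wy": 0, "wz": 0, "grip": 16},
    {"dx": 0, "dy": -0.05, "dz": 0, "wx": 0, "wy": 0, "wz": 0, "grip": 16},
    {"dx": 0, "dy": -0.06, "dz": 0, "wx": 0, "wy": 0, "wz": 0, "grip": 16},
    {"dx": 0, "dy": -0.07, "dz": 0, "wx": 0, "wy": 0, "wz": 0, "grip": 16},
    {"dx": 0, "dy": -0.08, "dz": 0, "wx": 0, "wy": 0, "wz": 0, "grip": 16},
    {"dx": 0, "dy": -0.09, "dz": 0, "wx": 0, "wy": 0, "wz": 0, "grip": 16},
    {"dx": 0, "dy": -0.1, "dz": 0, "wx": 0, "wy": 0, "wz": 0, "grip": 16},
    {"dx": 0, "dy": -0.11, "dz": 0, "wx": 0, "wy": 0, "wz": 0, "grip": 16},
    {"dx": 0, "dy": -0.12, "dz": 0, "wx": 0, "wy": 0, "wz": 0, "grip": 16},
    {"dx": 0, "dy": -0.13, "dz": 0, "wx": 0, "wy": 0, "wz": 0, "grip": 16},
    {"dx": 0, "dy": -0.14, "dz": 0, "wx": 0, "wy": 0, "wz": 0, "grip": 16},
    {"dx": 0, "dy": -0.15, "dz": 0, "wx": 0, "wy": 0, "wz": 0, "grip": 16},
    {"dx": 0, "dy": -0.16, "dz": 0, "wx": 0, "wy": 0, "wz": 0, "grip": 16}
  ]
}}

```text
time: 13.22
position: [530.1, -69.8, 97.3]
tcp_rot: [[-0.245, -0.97, -0.0], [-0.97, 0.245, 0.0], [-0.0, 0.0, -1.0]]
ft_force: [-5.5, 1.4, 3.4]
gripper_width: 15.8
```

```bash
python3 - <<'E'
from look import *
b=cv2.resize(W["frame"][0:230,140:500],None,fx=2.2,fy=2.2,interpolation=2);cv2.imwrite("pics/m3.png",b[...,::-1])
# case x of image rows at column 320 for z=74 (hatch top), 89 (strip), 96 (bracket)
for z in(74,89,96):
    q=back(W,[[320,r] for r in range(0,200,20)],z,o)-[540,-72,0];c,s=np.cos(-14.1/57.3),np.sin(-14.1/57.3);print(z,np.round(q[:,0]*c+q[:,1]*s,1))
E
```

```text
13.2167 [530.14168194 -69.84633042  97.343892  ] [[-0.245, -0.97, -0.0], [-0.97, 0.245, 0.0], [-0.0, 0.0, -1.0]] [-7.66680942e+00  2.22932943e+01  1.11064151e+02  1.24221235e-03
  4.66461897e+01  9.64913740e+01] [-5.51695303  1.41096619  3.37246765]
w13.22.png
74 [121.4 111.8 101.9  91.7  81.3  70.5  59.3  47.8  35.9  23.6]
89 [115.7 106.9  97.9  88.6  79.   69.2  59.   48.5  37.6  26.4]
96 [113.  104.7  96.   87.2  78.   68.6  58.8  48.8  38.4  27.7]
```

View pics/m3.png

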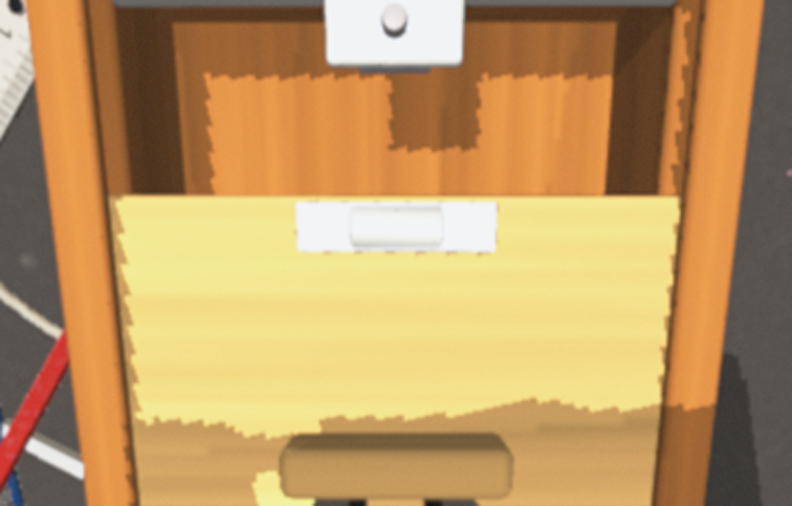

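Hatch edge at about x=76, bracket tip at crop (395,65) → x≈100, so strip face ≈122: some 46 mm left. Advance 28 mm, then slow steps by feel.

Emit:
{"method": "drive_tool", "body": {
  "plan": [
    {"dx": 0, "dy": -0.01, "dz": 0, "wx": 0, "wy": 0, "wz": 0, "grip": 16},
    {"dx": 0, "dy": -0.02, "dz": 0, "wx": 0, "wy": 0, "wz": 0, "grip": 16},
    {"dx": 0, "dy": -0.03, "dz": 0, "wx": 0, "wy": 0, "wz": 0, "grip": 16},
    {"dx": 0, "dy": -0.04, "dz": 0, "wx": 0, "wy": 0, "wz": 0, "grip": 16},
    {"dx": 0, "dy": -0.05, "dz": 0, "wx": 0, "wy": 0, "wz": 0, "grip": 16},
    {"dx": 0, "dy": -0.06, "dz": 0, "wx": 0, "wy": 0, "wz": 0, "grip": 16},
    {"dx": 0, "dy": -0.07, "dz": 0, "wx": 0, "wy": 0, "wz": 0, "grip": 16},
    {"dx": 0, "dy": -0.08, "dz": 0, "wx": 0, "wy": 0, "wz": 0, "grip": 16},
    {"dx": 0, "dy": -0.09, "dz": 0, "wx": 0, "wy": 0, "wz": 0, "grip": 16},
    {"dx": 0, "dy": -0.1, "dz": 0, "wx": 0, "wy": 0, "wz": 0, "grip": 16},
    {"dx": 0, "dy": -0.11, "dz": 0, "wx": 0, "wy": 0, "wz": 0, "grip": 16}
  ]
}}

```text
time: 14.18
position: [556.9, -76.6, 97.3]
tcp_rot: [[-0.245, -0.97, 0.0], [-0.97, 0.245, -0.0], [0.0, -0.0, -1.0]]
ft_force: [-1.7, 0.4, -1.7]
gripper_width: 16.2
```

Emit:
{"method": "drive_tool", "body": {
  "plan": [
    {"dx": 0, "dy": -0.004, "dz": 0, "wx": 0, "wy": 0, "wz": 0, "grip": 16},
    {"dx": 0, "dy": -0.008, "dz": 0, "wx": 0, "wy": 0, "wz": 0, "grip": 16},
    {"dx": 0, "dy": -0.012, "dz": 0, "wx": 0, "wy": 0, "wz": 0, "grip": 16},
    {"dx": 0, "dy": -0.016, "dz": 0, "wx": 0, "wy": 0, "wz": 0, "grip": 16}
  ]
}}

```text
time: 14.52
position: [560.4, -77.5, 97.4]
tcp_rot: [[-0.245, -0.97, -0.0], [-0.97, 0.245, 0.0], [0.0, 0.0, -1.0]]
ft_force: [-2.6, -0.1, 0.3]
gripper_width: 16.0
```

Emit:
{"method": "drive_tool", "body": {
  "plan": [
    {"dx": 0, "dy": -0.003, "dz": 0, "wx": 0, "wy": 0, "wz": 0, "grip": 16},
    {"dx": 0, "dy": -0.006, "dz": 0, "wx": 0, "wy": 0, "wz": 0, "grip": 16},
    {"dx": 0, "dy": -0.009, "dz": 0, "wx": 0, "wy": 0, "wz": 0, "grip": 16},
    {"dx": 0, "dy": -0.012, "dz": 0, "wx": 0, "wy": 0, "wz": 0, "grip": 16}
  ]
}}

```text
time: 14.85
position: [562.3, -78.0, 97.3]
tcp_rot: [[-0.245, -0.97, -0.002], [-0.97, 0.245, 0.001], [0.0, 0.002, -1.0]]
ft_force: [-8.4, 2.4, 7.6]
gripper_width: 15.8
```

Emit:
{"method": "drive_tool", "body": {
  "plan": [
    {"dx": 0, "dy": -0.002, "dz": 0, "wx": 0, "wy": 0, "wz": 0, "grip": 16},
    {"dx": 0, "dy": -0.004, "dz": 0, "wx": 0, "wy": 0, "wz": 0, "grip": 16},
    {"dx": 0, "dy": -0.006, "dz": 0, "wx": 0, "wy": 0, "wz": 0, "grip": 16},
    {"dx": 0, "dy": -0.008, "dz": 0, "wx": 0, "wy": 0, "wz": 0, "grip": 16}
  ]
}}

```text
time: 15.18
position: [562.5, -78.1, 97.3]
tcp_rot: [[-0.245, -0.97, -0.006], [-0.97, 0.245, 0.001], [0.0, 0.006, -1.0]]
ft_force: [-13.5, 4.3, 14.2]
gripper_width: 16.2
```

Emit:
{"method": "drive_tool", "body": {
  "plan": [
    {"dx": 0, "dy": -0.002, "dz": 0, "wx": 0, "wy": 0, "wz": 0, "grip": 16},
    {"dx": 0, "dy": -0.004, "dz": 0, "wx": 0, "wy": 0, "wz": 0, "grip": 16},
    {"dx": 0, "dy": -0.006, "dz": 0, "wx": 0, "wy": 0, "wz": 0, "grip": 16},
    {"dx": 0, "dy": -0.008, "dz": 0, "wx": 0, "wy": 0, "wz": 0, "grip": 16}
  ]
}}

```text
time: 15.52
position: [564.6, -78.6, 97.3]
tcp_rot: [[-0.245, -0.97, -0.005], [-0.97, 0.245, 0.001], [0.0, 0.006, -1.0]]
ft_force: [-13.0, 3.5, 10.5]
gripper_width: 16.1
```

Emit:
{"method": "drive_tool", "body": {
  "plan": [
    {"dx": 0, "dy": -0.002, "dz": 0, "wx": 0, "wy": 0, "wz": 0, "grip": 16},
    {"dx": 0, "dy": -0.004, "dz": 0, "wx": 0, "wy": 0, "wz": 0, "grip": 16},
    {"dx": 0, "dy": -0.006, "dz": 0, "wx": 0, "wy": 0, "wz": 0, "grip": 16}
  ]
}}

```text
time: 15.77
position: [566.2, -79.0, 97.2]
tcp_rot: [[-0.245, -0.97, -0.005], [-0.97, 0.245, 0.001], [0.0, 0.005, -1.0]]
ft_force: [-11.9, 2.3, 10.3]
gripper_width: 15.8
```

Emit:
{"method": "drive_tool", "body": {
  "plan": [
    {"dx": 0, "dy": -0.002, "dz": 0, "wx": 0, "wy": 0, "wz": 0, "grip": 16},
    {"dx": 0, "dy": -0.004, "dz": 0, "wx": 0, "wy": 0, "wz": 0, "grip": 16},
    {"dx": 0, "dy": -0.006, "dz": 0, "wx": 0, "wy": 0, "wz": 0, "grip": 16}
  ]
}}

```text
time: 16.02
position: [568.0, -79.5, 97.3]
tcp_rot: [[-0.245, -0.97, -0.004], [-0.97, 0.245, 0.001], [0.0, 0.004, -1.0]]
ft_force: [-10.6, 3.2, 8.4]
gripper_width: 16.0
```

Emit:
{"method": "drive_tool", "body": {
  "plan": [
    {"dx": 0, "dy": -0.002, "dz": 0, "wx": 0, "wy": 0, "wz": 0, "grip": 16},
    {"dx": 0, "dy": -0.004, "dz": 0, "wx": 0, "wy": 0, "wz": 0, "grip": 16},
    {"dx": 0, "dy": -0.006, "dz": 0, "wx": 0, "wy": 0, "wz": 0, "grip": 16}
  ]
}}

```text
time: 16.27
position: [569.9, -79.9, 97.3]
tcp_rot: [[-0.245, -0.97, -0.003], [-0.97, 0.245, 0.001], [0.0, 0.003, -1.0]]
ft_force: [-7.9, 2.5, 5.8]
gripper_width: 16.0
```

Emit:
{"method": "drive_tool", "body": {
  "plan": [
    {"dx": 0, "dy": -0.002, "dz": 0, "wx": 0, "wy": 0, "wz": 0, "grip": 16},
    {"dx": 0, "dy": -0.004, "dz": 0, "wx": 0, "wy": 0, "wz": 0, "grip": 16}
  ]
}}

```text
time: 16.43
position: [571.2, -80.3, 97.3]
tcp_rot: [[-0.245, -0.97, -0.003], [-0.97, 0.245, 0.001], [0.0, 0.003, -1.0]]
ft_force: [-7.7, 2.0, 5.5]
gripper_width: 16.1
```

Emit:
{"method": "drive_tool", "body": {
  "plan": [
    {"dx": 0, "dy": -0.002, "dz": 0, "wx": 0, "wy": 0, "wz": 0, "grip": 16},
    {"dx": 0, "dy": -0.004, "dz": 0, "wx": 0, "wy": 0, "wz": 0, "grip": 16}
  ]
}}

```text
time: 16.6
position: [572.2, -80.5, 97.3]
tcp_rot: [[-0.245, -0.97, -0.003], [-0.97, 0.245, 0.001], [0.0, 0.003, -1.0]]
ft_force: [-7.9, 1.8, 5.0]
gripper_width: 15.9
```

Emit:
{"method": "drive_tool", "body": {
  "plan": [
    {"dx": 0, "dy": -0.002, "dz": 0, "wx": 0, "wy": 0, "wz": 0, "grip": 16},
    {"dx": 0, "dy": -0.004, "dz": 0, "wx": 0, "wy": 0, "wz": 0, "grip": 16}
  ]
}}

```text
time: 16.77
position: [573.2, -80.8, 97.3]
tcp_rot: [[-0.245, -0.97, -0.003], [-0.97, 0.245, 0.001], [0.0, 0.003, -1.0]]
ft_force: [-6.6, 1.2, 6.0]
gripper_width: 15.9
```

Emit:
{"method": "drive_tool", "body": {
  "plan": [
    {"dx": 0, "dy": -0.002, "dz": 0, "wx": 0, "wy": 0, "wz": 0, "grip": 16},
    {"dx": 0, "dy": -0.004, "dz": 0, "wx": 0, "wy": 0, "wz": 0, "grip": 16}
  ]
}}

```text
time: 16.93
position: [574.4, -81.1, 97.3]
tcp_rot: [[-0.245, -0.97, -0.002], [-0.97, 0.245, 0.0], [0.0, 0.002, -1.0]]
ft_force: [-6.1, 2.1, 3.7]
gripper_width: 16.3
```

Emit:
{"method": "drive_tool", "body": {
  "plan": [
    {"dx": 0, "dy": -0.002, "dz": 0, "wx": 0, "wy": 0, "wz": 0, "grip": 16},
    {"dx": 0, "dy": -0.003, "dz": 0, "wx": 0, "wy": 0, "wz": 0, "grip": 16}
  ]
}}

```text
time: 17.1
position: [575.2, -81.3, 97.3]
tcp_rot: [[-0.245, -0.97, -0.002], [-0.97, 0.245, 0.0], [0.0, 0.002, -1.0]]
ft_force: [-6.5, 2.0, 5.0]
gripper_width: 16.2
```

Emit:
{"method": "drive_tool", "body": {
  "plan": [
    {"dx": 0, "dy": -0.002, "dz": 0, "wx": 0, "wy": 0, "wz": 0, "grip": 16},
    {"dx": 0, "dy": -0.004, "dz": 0, "wx": 0, "wy": 0, "wz": 0, "grip": 16}
  ]
}}

```text
time: 17.27
position: [575.3, -81.3, 97.3]
tcp_rot: [[-0.245, -0.97, -0.004], [-0.97, 0.245, 0.001], [0.0, 0.004, -1.0]]
ft_force: [-10.6, 2.6, 9.8]
gripper_width: 16.2
```

Emit:
{"method": "drive_tool", "body": {
  "plan": [
    {"dx": 0, "dy": -0.002, "dz": 0, "wx": 0, "wy": 0, "wz": 0, "grip": 16},
    {"dx": 0, "dy": -0.004, "dz": 0, "wx": 0, "wy": 0, "wz": 0, "grip": 16}
  ]
}}

```text
time: 17.43
position: [575.3, -81.3, 97.3]
tcp_rot: [[-0.245, -0.97, -0.006], [-0.97, 0.245, 0.001], [0.0, 0.006, -1.0]]
ft_force: [-13.9, 4.0, 12.5]
gripper_width: 16.1
```

```bash
python3 - <<'E'
from look import *
b=cv2.resize(W["frame"][0:170,200:440],None,fx=3.3,fy=3.3,interpolation=2);cv2.imwrite("pics/m4.png",b[...,::-1])
E
```

```text
17.4333 [575.31249889 -81.29513721  97.25051849] [[-0.245, -0.97, -0.006], [-0.97, 0.245, 0.001], [0.0, 0.006, -1.0]] [-8.20517732e+00  2.58348664e+01  1.05034799e+02  3.20453217e-02
  4.94756001e+01  9.59389322e+01] [-13.89303177   4.03945502  12.45213654]
w17.43.png
```

View pics/m4.png

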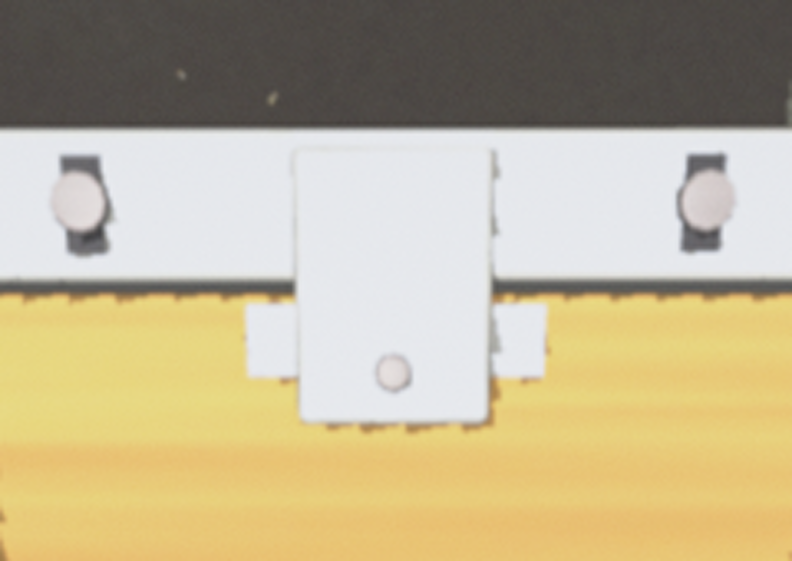

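Hatch edge meets the strip face at crop row ~292, rib (row 340) is past the roller bolt (row 372), and force rises with no travel: hard stop. One small extra push to confirm.

Emit:
{"method": "drive_tool", "body": {
  "plan": [
    {"dx": 0, "dy": -0.002, "dz": 0, "wx": 0, "wy": 0, "wz": 0, "grip": 16},
    {"dx": 0, "dy": -0.004, "dz": 0, "wx": 0, "wy": 0, "wz": 0, "grip": 16},
    {"dx": 0, "dy": -0.004, "dz": 0, "wx": 0, "wy": 0, "wz": 0, "grip": 16}
  ]
}}

```text
time: 17.73
position: [575.3, -81.3, 97.2]
tcp_rot: [[-0.245, -0.97, -0.008], [-0.97, 0.245, 0.002], [0.0, 0.008, -1.0]]
ft_force: [-16.1, 4.2, 15.9]
gripper_width: 16.1
```

No movement at 17 N: fully home. Ease off, rise clear, and check.

Emit:
{"method": "drive_tool", "body": {
  "plan": [
    {"dx": 0, "dy": 0.006, "dz": 0, "wx": 0, "wy": 0, "wz": 0, "grip": 16},
    {"dx": 0, "dy": 0.012, "dz": 0, "wx": 0, "wy": 0, "wz": 0, "grip": 16},
    {"dx": 0, "dy": 0.018, "dz": 0, "wx": 0, "wy": 0, "wz": 0, "grip": 16},
    {"dx": 0, "dy": 0.03, "dz": 0, "wx": 0, "wy": 0, "wz": 0, "grip": 16},
    {"dx": 0, "dy": 0.05, "dz": 0, "wx": 0, "wy": 0, "wz": 0, "grip": 16},
    {"dx": 0, "dy": 0.08, "dz": 0, "wx": 0, "wy": 0, "wz": 0, "grip": 16},
    {"dx": 0, "dy": 0.1, "dz": -0.05, "wx": 0, "wy": 0, "wz": 0, "grip": 16},
    {"dx": 0, "dy": 0.1, "dz": -0.15, "wx": 0, "wy": 0, "wz": 0, "grip": 16},
    {"dx": 0, "dy": 0.1, "dz": -0.25, "wx": 0, "wy": 0, "wz": 0, "grip": 16},
    {"dx": 0, "dy": 0.1, "dz": -0.35, "wx": 0, "wy": 0, "wz": 0, "grip": 16},
    {"dx": 0, "dy": 0.1, "dz": -0.35, "wx": 0, "wy": 0, "wz": 0, "grip": 16},
    {"dx": 0, "dy": 0.1, "dz": -0.35, "wx": 0, "wy": 0, "wz": 0, "grip": 16}
  ]
}}

```text
time: 18.73
position: [555.7, -76.2, 187.1]
tcp_rot: [[-0.245, -0.97, 0.004], [-0.97, 0.245, -0.001], [-0.0, -0.004, -1.0]]
ft_force: [-0.2, -0.3, 0.2]
gripper_width: 15.9
```

```bash
python3 - <<'E'
from look import *
S=robot.grab_frame("side")
b=cv2.resize(W["frame"][30:230,160:500],(544,320),interpolation=2);c=cv2.resize(S["frame"][120:240,250:346],(256,320))
cv2.imwrite("pics/m5.png",cv2.hconcat([b,c])[...,::-1])
E
```

```text
18.7333 [555.69857059 -76.1854234  187.14243761] [[-0.245, -0.97, 0.004], [-0.97, 0.245, -0.001], [-0.0, -0.004, -1.0]] [-7.95918357e+00  1.73225429e+01  1.04272043e+02 -1.04383018e-03
  5.81768299e+01  9.61992779e+01] [-0.20401791 -0.26084409  0.17895458]
w18.73.png
```

View pics/m5.png

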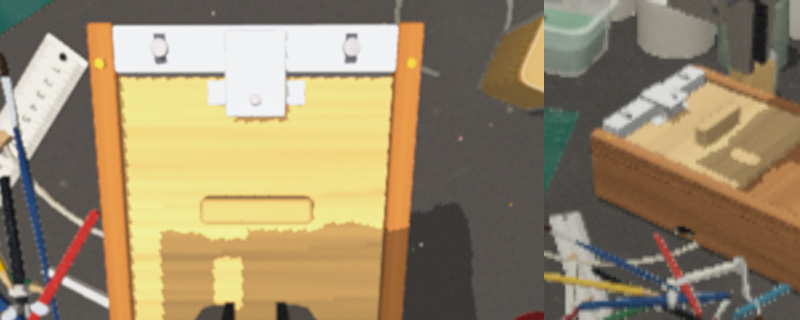

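```bash
python3 - <<'E'
from h import *
W=robot.grab_frame("wrist");c,s=np.cos(-14.1/57.3),np.sin(-14.1/57.3)
def X(o,px,z): q=back(W,px,z,o)[0]-[540,-72,0];return round(q[0]*c+q[1]*s,1)
from scipy.spatial.transform import Rotation as Ro
o1=dict(position=np.array([575.312,-81.295,97.25]),tcp_rot=np.array([[-.245,-.9695,-.006],[-.9695,.245,.001],[0,.006,-1]]));o2=robot.get_obs()
for o,f,x0,strip in((o1,"w17.43.png",265,232),(o2,"w18.73.png",260,245)):
    im=cv2.imread("pics/"+f).astype(int)
    for name,cols in(("strip/edge",(strip-7,strip+7)),("plate",(277,287) if f[1:3]=="17" else (292,299))):
        p=im[60:130,cols[0]:cols[1]].mean(1)
        print(f,name,[(60+i,p[i].astype(int).tolist()) for i in range(10,60) if i<69 and abs(p[i+1]-p[i-1]).sum()>70])
    print([(r,X(o,[320,r],74),X(o,[320,r],89)) for r in(74,78,82,86,90,95,100,115)])
E
```

```text
w17.43.png strip/edge [(70, [163, 160, 161]), (76, [181, 178, 177]), (77, [213, 209, 207]), (83, [220, 223, 221]), (84, [181, 187, 187]), (85, [129, 134, 133]), (86, [95, 97, 97]), (88, [81, 98, 112]), (89, [88, 134, 165]), (90, [105, 175, 207]), (91, [120, 199, 224])]
w17.43.png plate [(83, [218, 221, 221]), (84, [175, 181, 181]), (85, [123, 128, 128]), (86, [93, 95, 95]), (88, [82, 99, 113]), (89, [87, 136, 167]), (90, [108, 176, 206]), (91, [152, 199, 218]), (92, [215, 220, 225]), (113, [226, 226, 227]), (114, [181, 211, 223])]
[(74, np.float64(130.8), np.float64(128.4)), (78, np.float64(128.7), np.float64(126.5)), (82, np.float64(126.6), np.float64(124.5)), (86, np.float64(124.4), np.float64(122.6)), (90, np.float64(122.3), np.float64(120.6)), (95, np.float64(119.6), np.float64(118.2)), (100, np.float64(116.9), np.float64(115.7)), (115, np.float64(108.6), np.float64(108.1))]
w18.73.png strip/edge [(74, [226, 228, 226]), (75, [162, 167, 167]), (76, [109, 112, 112]), (77, [99, 112, 122]), (78, [109, 160, 189]), (79, [127, 208, 232])]
w18.73.png plate [(74, [218, 221, 221]), (75, [154, 159, 159]), (76, [106, 109, 109]), (77, [98, 113, 123]), (78, [107, 159, 189]), (79, [140, 205, 228]), (80, [210, 229, 236]), (95, [202, 223, 232]), (96, [149, 223, 238])]
[(74, np.float64(123.4), np.float64(121.0)), (78, np.float64(120.3), np.float64(118.0)), (82, np.float64(117.1), np.float64(115.0)), (86, np.float64(113.9), np.float64(111.9)), (90, np.float64(110.6), np.float64(108.9)), (95, np.float64(106.6), np.float64(105.1)), (100, np.float64(102.5), np.float64(101.2)), (115, np.float64(90.0), np.float64(89.4))]
```

Released, the hatch edge still sits on the strip face (gap ≈ 0 within about 0.5 mm, the same as when held). Handing in.

```bash
python3 -c "
from station import robot
o=robot.get_obs();print(o['time'],o['ft_force']);print(robot.sign_off())"
```

```text
18.8833 [0.3504035  0.68222474 0.41593546]
the job is handed in; nothing more can be done
None
```

The vial is standing upright in the case and the hatch is shut against the strip; I handed the job in at about 19 s.

- **Vial:** I took the corked vial farthest to the robot's right and set it on the compartment floor at about case x = +45, y = 0. After I let go, the wrist camera showed it standing upright. The closed hatch hides it now, so I could not check it again at the end.
- **Hatch:** I pushed it on the pull, slowing for the end.
    - **Roller:** it passed at about 14 N.
    - **Hard stop:** the strip stopped it. Force rose to about 17 N in the last push with no further travel, and no reading passed that.
- **Last checks:** With the arm backed off and touching nothing, the camera put the gap between hatch edge and strip at about 0 mm. While it was held shut, the same measurement gave 0.5 mm, which is within its error, so it did not spring back. I saw nothing disturbed in the parts of the desk shown in the last pictures. The eraser was outside those views.
- **Checks that failed or disagreed:** My first three moves were refused because each row needs every field; nothing moved. With the arm in the way, the top camera's network gave a wrong hatch position, so I ignored it.

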